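Rebuild the small dish antenna on its plinth

TASK

Rebuild the small antenna on the round plywood plinth, one part at a time from the bottom up, each set down squarely and fully home over the stub of the part below: first the flanged steel foot, then the wide mast section, then the narrow mast section, and last the dish, face up. Let go of each part before you fetch the next. Leave the brass eyepiece, the wooden lens case and the glass jar undisturbed.

Things in the scene. Friction and masses are not known exactly. Their poses are not given: they have to be found in the camera images.
- plinth: The target: round plywood plinth, 130 mm across, 20 mm thick, fixed to the bench (it is somewhere else each time). Origin: centre of its underside, on the bench; z up. Tapered stub on top: 18 mm high, 26 mm wide at its root, 18 mm at its tip, rising from the upper face.
- foot: Loose galvanised steel foot, 400 g, upright: round flange 110 mm across, 10 mm thick, six small fins up to 26 mm high, and a round neck 54 mm in diameter rising to a shoulder at 60 mm. Grip the neck above the fins. Tapered stub on top: 18 mm high, 26 mm wide at its root, 18 mm at its tip, rising from the shoulder. Bore in the underside: 32 mm wide, 22 mm deep, fits over any stub. Origin: centre of the underside; z up.
- wide_tube: Loose white mast section, the wider one: cylinder 58 mm in diameter, standing upright, 65 mm high to its shoulder, 300 g nominal. Tapered stub on top: 18 mm high, 26 mm wide at its root, 18 mm at its tip, rising from the shoulder. Bore in the underside: 32 mm wide, 22 mm deep, fits over any stub. Origin: centre of the underside; z up.
- narrow_tube: Loose white mast section, the narrower one: cylinder 40 mm in diameter, standing upright, 65 mm high to its shoulder, 200 g nominal. Tapered stub on top: 18 mm high, 26 mm wide at its root, 18 mm at its tip, rising from the shoulder. Bore in the underside: 32 mm wide, 22 mm deep, fits over any stub. Origin: centre of the underside; z up.
- dish: Loose white dish, 250 g, face up on a round boss 48 mm wide: bowl 140 mm across, rim 52 mm above the underside of the boss. In its middle stands the feed, a canister 32 mm in diameter from 55 to 92 mm above the underside: grip it from above. Bore in the underside: 32 mm wide, 20 mm deep, fits over any stub. Origin: centre of the underside; z up.
- eyepiece: Bystander: loose brass eyepiece standing upright, 30 mm in diameter, 55 mm high. Leave alone. Origin: centre of the underside; z up.
- lens_case: Bystander: loose closed dark wooden case, 80 x 100 mm (x, y), 40 mm high. Leave alone. Origin: centre of the underside; z up.
- jar: Bystander: loose glass jar with a dark lid, 60 mm in diameter, 60 mm high. Leave alone. Origin: centre of the underside; z up.
There are look-alikes about, which are no part of the job. What is shaped like the foot but orange or red is not meant.

How it is judged:
By the outcome, as a careful person would: the job done as asked, in the order asked, and still so for the second after the job is handed in, with the robot touching nothing.
It also fails if it takes over 131 s, if anything falls off the work surface, if the arm or the gripper's body presses on something with over 40 N, if the wrist force passes 120 N, or if a joint passes its speed limit or range.

ROBOT

A 6-joint arm with a two-finger parallel gripper is mounted at the origin on the work surface. World frame = base frame: x ahead of the robot, y to its left, z up, the work surface at z = 0. Lengths are in m, angles in rad, forces in N, time in s.
With the tool pointing down it reaches from about 0.375 to 0.9 m from the base axis. Payload 3.1 kg.
Tool frame: the origin (TCP) lies on the centre line of the jaws, within the pads' length; the fingertips stand 19 mm ahead of it and the grasp point (between the pads) is the TCP; x points along the fingers, z is the direction in which the jaws open and shut, and the axes are right-handed (so a half turn about x gives the same grasp; the last joint's range is limited). The gripper opens to 87 mm and grips with 3 to 60 N. Pads are 19 mm wide; open, the fingers measure 117 mm over their backs; the gripper's body (75 mm by 190 mm) begins 51 mm behind the grasp point.
Start: joints at [1.099, 0.527, 1.433, -0, 1.181, -0.178], TCP at [0.181, 0.598, 0.242] pointing down, gripper open.
Joint ranges: [-3.08, 3.08], [-0.75, 2.2], [0.22, 2.44], [-1.43, 4.57], [0, 2.65], [-2.85, 2.85]. Speed limits (rad/s): [2.79, 2.79, 3.14, 3.14, 3.14, 3.14].

INTERFACE

Orientations are given as a rotation vector (axis times angle).
In Python, from cell import monitor, viewer, job gives the robot as it stands.
- The arm moves only by the tool jog_arm, never from a script. Its argument "rows" is text: rows parted by semicolons, each of 6 numbers parted by spaces: the shift along the tool's x, y, z each as a share of 400 mm, from -1 to 1, then the turn, a rotation vector about the tool's x, y, z each as a share of 2 rad, from -1 to 1. In form: dx dy dz ax ay az; .... A call has 1 to 20 rows; each row shifts and turns the commanded pose from where the row before left it, along the tool's axes as they then stand; what a row does not reach is not made up. A row lasts 1/8 s, in which the tool goes at most 62.5 mm and 10.7 degrees, less where a joint would pass 70% of its speed; a pose out of reach is approached as far as the arm can. A call with a number of a shift or a turn outside -1 to 1 is refused whole. A call with a gripper value outside its range is refused whole. "grip" is the closure, from 0 (fully open) to 1 (shut), set as the call begins (left out, the last holds). The fingers move at their own pace and stop on an object; the grip force is fixed at half the most. Time passes only in rows, so rows that do not move let the fingers close. It gives the time, the measured TCP pose, the force and the opening at its end, in the units of the state.
- monitor.get_state(): the state, without advancing time (a new reading comes with each control period).
- viewer.read_camera(name): name is "side" or "top"; returns a dict with "color" (480x640x3 uint8, red, green, blue), "mtx" (3x3 intrinsics, pixels), "rvec" (rotation vector, rad) and "tvec" (3), from world to camera coordinates, as OpenCV has them. Camera axes: x right, y down, z forward; pixel columns grow to the right and rows downward; lengths in m; the calibration is good to about 2 mm. A picture is of the moment at which its call begins. There is no depth.
- job.close_job(): hands the job in, once; it reports no verdict.
The state is a dict: "time_s": time; "joint_positions": joint angles; "joint_vel": joint speeds; "joint_efforts": joint torques, N m; "eef_pos": TCP position; "eef_rot": TCP orientation; "wrist_force": force on the tool from outside, world axes, zero at the start; "torque": the same for the moment, N m; "opening": opening from 0.0 (shut) to 1.0 (fully open).
Only numpy, scipy, OpenCV 4.12 (cv2) and the standard library are available. Lean on these libraries where they do the work, as an engineer would, in place of code of your own. Each camera call takes 0.05 s, during which the arm holds its last target.

## Working session

There is one attempt and no reset: what is moved stays moved. The work goes in short steps, Python scripts to look and compute and a tool call to move; the robot and the scene stay as the last step left them, time stands still between calls to the robot, and variables do not carry over. Pictures are saved under pics/ and viewed, and the job is handed in when it is done.

Besides the shell and the picture viewer there is one more tool, called as a command line: name --argument value ..., lists and objects as JSON in quotes. jog_arm: Moves the arm, as the interface text tells. Its arguments: {"type":"object","properties":{"rows":{"type":"string"},"grip":{"type":"number"}},"required":["rows"]}

```bash
ls; mkdir -p pics; python3 - <<'E'
from cell import monitor, viewer
import cv2
print(monitor.get_state())
for n in("side","top"):
    c=viewer.read_camera(n); cv2.imwrite(f"pics/{n}0.png",c["color"][:,:,::-1]); print(n,c["mtx"],c["rvec"],c["tvec"])
E
```

```text
pics
{'time_s': 0.0, 'joint_positions': array([ 1.09849070e+00,  5.28454505e-01,  1.43393999e+00,  2.28912074e-05,
        1.18141429e+00, -1.78501188e-01]), 'joint_vel': array([ 1.24526957e-04,  1.05344674e-03,  2.07134729e-04, -6.05319689e-05,
        2.13309318e-03,  4.97071708e-04]), 'joint_efforts': array([ 5.57925614e-04, -4.40046215e+01, -1.76591635e+01,  6.32040622e-02,
        5.83406165e-02, -1.63617860e-04]), 'eef_pos': array([0.18063252, 0.59757954, 0.24056679]), 'eef_rot': array([-0.99117938,  1.33603555,  0.989576  ]), 'wrist_force': array([ 0.05169306, -1.22024397,  0.34428597]), 'torque': array([ 0.04154782,  0.03043827, -0.0359072 ]), 'opening': 1.0002538711132987}
side [[445.88010395   0.         325.10673159]
 [  0.         445.88010395 244.80047473]
 [  0.           0.           1.        ]] [ 0.16173228 -2.8470984   1.15905386] [0.48985975 0.106713   0.78732678]
top [[557.90129545   0.         321.57230211]
 [  0.         557.90129545 233.30833379]
 [  0.           0.           1.        ]] [ 2.16335925 -2.20984837  0.14190181] [-0.05088503  0.49754598  1.07416687]
```

View pics/side0.png

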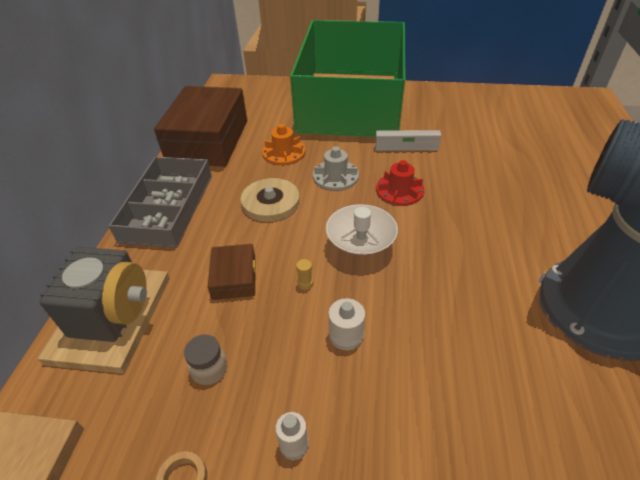

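View pics/top0.png

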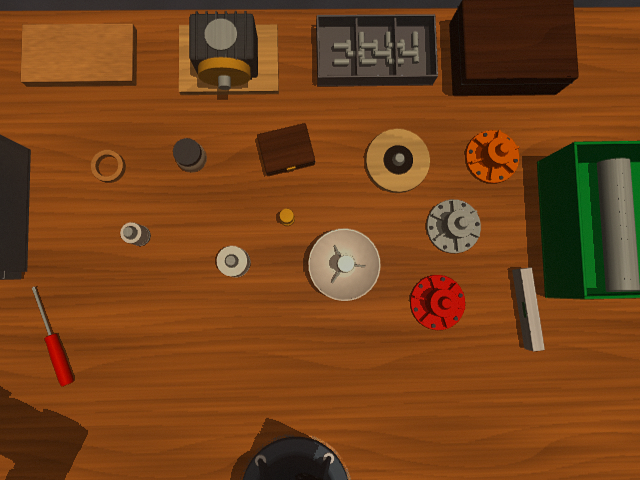

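The side view has the plinth at (270,200) and the grey foot at (335,168). The dish is at (362,235), the wide tube at (347,322) and the narrow tube at (292,436). In the top view these are at (398,160), (454,226), (344,264), (232,261) and (133,234). The orange and red feet are the look-alikes. Next I'll refine these positions with zoomed crops.

```bash
python3 - <<'E'
import cv2,numpy as np
t=cv2.imread("pics/top0.png"); s=cv2.imread("pics/side0.png")
def crop(im,c,r=33,k=4): 
    x,y=c; return cv2.resize(im[y-r:y+r,x-r:x+r],(264,264),interpolation=cv2.INTER_NEAREST)
T=[(398,160),(454,226),(232,261),(133,234),(344,264)]
S=[(270,200),(335,168),(347,322),(292,436),(362,235)]
cv2.imwrite("pics/crT.png",np.vstack([np.hstack([crop(t,c) for c in T[:3]]),np.hstack([crop(t,c) for c in T[3:]]+[crop(t,(286,216))])]))
cv2.imwrite("pics/crS.png",np.vstack([np.hstack([crop(s,c) for c in S[:3]]),np.hstack([crop(s,c) for c in S[3:]]+[crop(s,(270,200))])]))
E
```

```text
(no output)
```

View pics/crT.png

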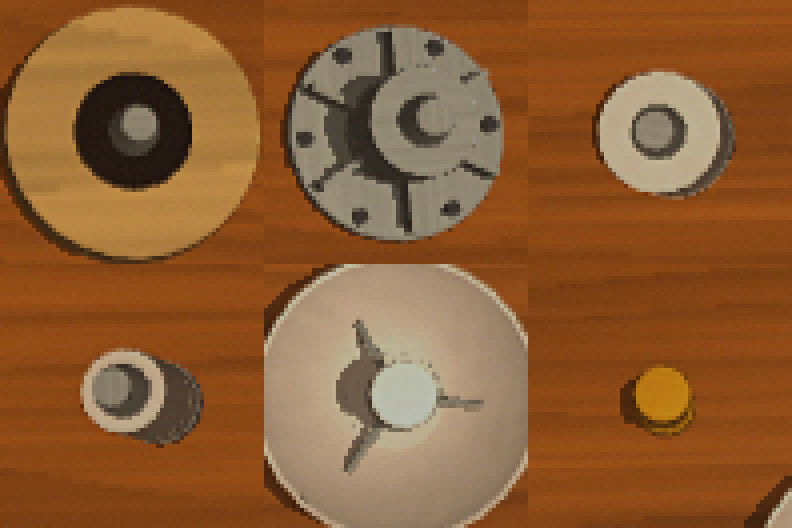

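View pics/crS.png

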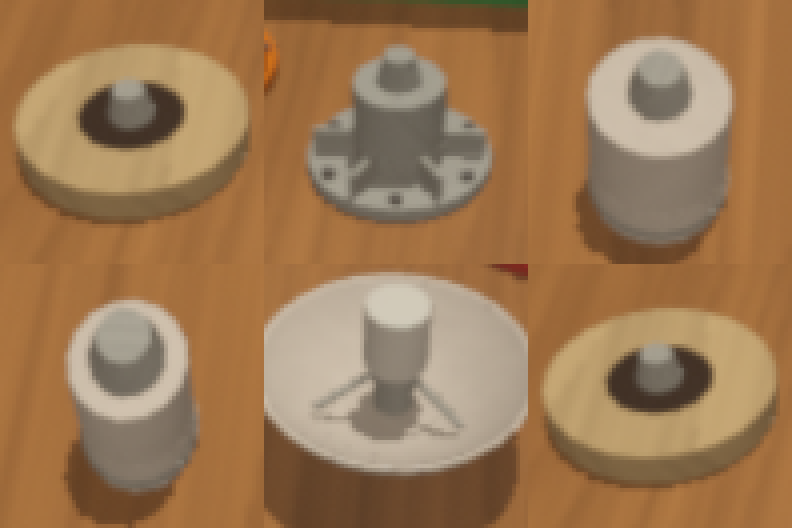

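```bash
cat > h.py <<'E'
import numpy as np, cv2
from scipy.spatial.transform import Rotation as R
from cell import monitor, viewer
cams={}
def cam(n):
    if n not in cams: cams[n]=viewer.read_camera(n)
    return cams[n]
def ray(n,p):
    c=cam(n);Rm=cv2.Rodrigues(np.array(c["rvec"]))[0];o=-Rm.T@np.ravel(c["tvec"])
    d=Rm.T@np.linalg.inv(c["mtx"])@np.array([p[0],p[1],1.]);return o,d
def onz(n,p,z):
    o,d=ray(n,p);return (o+d*(z-o[2])/d[2]).round(4)
def tri(pt,ps):
    A=[];b=[]
    for n,p in(("top",pt),("side",ps)):
        o,d=ray(n,p);d/=np.linalg.norm(d);P=np.eye(3)-np.outer(d,d);A.append(P);b.append(P@o)
    return np.linalg.lstsq(np.vstack(A),np.hstack(b),rcond=None)[0].round(4)
def proj(n,P):
    c=cam(n);return cv2.projectPoints(np.array([P],float),np.array(c["rvec"]),np.array(c["tvec"]),c["mtx"],None)[0].ravel().round(1)
E
python3 - <<'E'
from h import *
import cv2
t=cv2.imread("pics/top0.png")
for n,(pt,ps,z,p2,z2) in dict(plinth=((400,158),(269.2,189),.038,(398.1,160.6),.02),foot=((463.7,222.2),(335.7,148),.078,(453.9,226.2),.01),
 wide=((231,260.5),(346.7,306.5),.083,(231.7,261),.065),narrow=((128.2,231.2),(289.7,421),.083,(130.7,232.7),.065),dish=((346.1,263.9),(362.7,212.7),.092,(344.2,264.3),.052)).items():
    print(n,onz("top",pt,z),onz("top",p2,z2),onz("side",ps,z),"tri",tri(pt,ps))
for n,p in dict(eye=(285.5,215.8),jar=(187,152),case=(286,149),orange=(500,150),red=(446,300)).items(): print(n,onz("top",p,.05))
# dish rim by mask
print(monitor.get_state()["eef_pos"])
hsv=cv2.cvtColor(t,cv2.COLOR_BGR2HSV)
m=((hsv[:,:,1]<95)&(hsv[:,:,2]>90)).astype('uint8')
for c in cv2.findContours(m,0,1)[0]:
    if cv2.contourArea(c)>300: print(cv2.minEnclosingCircle(c),cv2.contourArea(c))
for p in ((0.18,.6,.24),):print(proj("top",p))
print(R.from_rotvec(monitor.get_state()["eef_rot"]).as_matrix().round(3))
E
```

```text
plinth [ 0.642  -0.2199  0.038 ] [ 0.6409 -0.2191  0.02  ] [ 0.6425 -0.2179  0.038 ] tri [ 0.6428 -0.2203  0.0361]
foot [ 0.507  -0.3294  0.078 ] [ 0.5069 -0.329   0.01  ] [ 0.508  -0.3291  0.078 ] tri [ 0.5076 -0.3295  0.0777]
wide [0.4436 0.109  0.083 ] [0.4435 0.1101 0.065 ] [0.4444 0.1123 0.083 ] tri [0.4442 0.1095 0.0792]
narrow [0.5017 0.2976 0.083 ] [0.5007 0.2985 0.065 ] [0.501  0.2997 0.083 ] tri [0.5017 0.2985 0.0801]
dish [ 0.4323 -0.1031  0.092 ] [ 0.4333 -0.1025  0.052 ] [ 0.4332 -0.0993  0.092 ] tri [ 0.4329 -0.1034  0.0883]
eye [0.5292 0.0082 0.05  ]
jar [0.6574 0.1967 0.05  ]
case [0.6605 0.005  0.05  ]
orange [ 0.6522 -0.4167  0.05  ]
red [ 0.3608 -0.2962  0.05  ]
[0.18077809 0.59786685 0.24095573]
((531.5, 309.0), 41.6804313659668) 868.5
((231.7322998046875, 260.3765869140625), 15.440853118896484) 684.5
((343.89697265625, 264.0748291015625), 36.09209442138672) 3935.0
((130.49107360839844, 232.30357360839844), 10.589570045471191) 307.5
((453.5, 226.0), 27.04173469543457) 1609.5
((625.0, 224.0), 66.4906997680664) 2854.5
((220.15625, 33.5), 16.225831985473633) 753.5
[-111.9  438.9]
[[-0.001 -0.957  0.29 ]
 [-0.001  0.29   0.957]
 [-1.     0.    -0.001]]
```

```bash
cat >> h.py <<'E'
W=np.array([[0,-.957,.29],[0,.29,.957],[-1,0,0]],float)
def plan(*pts,step=.055):
    s=monitor.get_state();p=np.array(s["eef_pos"]);M=R.from_rotvec(s["eef_rot"]).as_matrix()
    print("t",round(s["time_s"],2),"p",p.round(4),"F",np.array(s["wrist_force"]).round(1),"open",round(s["opening"],3),"j",np.round(s["joint_positions"],2))
    U=W.copy();U[:,1]/=np.linalg.norm(U[:,1]);U[:,2]=np.cross(U[:,0],U[:,1])
    print("rot err tool frame (share)",(R.from_matrix(M.T@U).as_rotvec()/2).round(4))
    for q in pts:
        d=M.T@(np.array(q)-p)/.4;n=int(np.ceil(np.linalg.norm(d)*.4/step));print(q,"tot",d.round(4),n,"rows of",(d/n).round(4));p=np.array(q)
E
python3 - <<'E'
from h import *
plan((.5,.1,.24),(.507,-.329,.24),(.507,-.329,.05))
print("box",onz("top",(537,160),0),onz("top",(575,143),.12),"tall",onz("top",(453,93),0),onz("top",(455,85),.1))
E
```

```text
t 0.2 p [0.1808 0.5979 0.241 ] F [-1.   0.5 -0. ] open 0.999 j [ 1.1   0.53  1.43  0.    1.18 -0.18]
rot err tool frame (share) [ 0.0002 -0.0006 -0.0001]
(0.5, 0.1, 0.24) tot [ 0.0033 -1.1243 -0.9602] 11 rows of [ 0.0003 -0.1022 -0.0873]
(0.507, -0.329, 0.24) tot [ 0.0012 -0.3273 -1.0215] 8 rows of [ 0.0002 -0.0409 -0.1277]
(0.507, -0.329, 0.05) tot [ 4.75e-01 -1.00e-04  6.00e-04] 4 rows of [ 0.1187 -0.      0.0002]
box [ 0.6422 -0.5113  0.    ] [ 0.6462 -0.5324  0.12  ] tall [ 0.7869 -0.3427  0.    ] [ 0.767  -0.3189  0.1   ]
```

jog_arm --rows "0 -0.102 -0.087 0 0 0;0 -0.102 -0.087 0 0 0;0 -0.102 -0.087 0 0 0;0 -0.102 -0.087 0 0 0;0 -0.102 -0.087 0 0 0;0 -0.102 -0.087 0 0 0;0 -0.102 -0.087 0 0 0;0 -0.102 -0.087 0 0 0;0 -0.102 -0.087 0 0 0;0 -0.102 -0.087 0 0 0;0 -0.102 -0.087 0 0 0;0 0 0 0 0 0;0 0 0 0 0 0" --grip 0

```text
time_s: 1.88
eef_pos: [0.499, 0.1019, 0.2413]
eef_rot: [-0.989, 1.335, 0.991]
wrist_force: [-0.1, 0.3, -0.4]
opening: 1.0
```

jog_arm --rows "0 -0.041 -0.128 0 0 0;0 -0.041 -0.128 0 0 0;0 -0.041 -0.128 0 0 0;0 -0.041 -0.128 0 0 0;0 -0.041 -0.128 0 0 0;0 -0.041 -0.128 0 0 0;0 -0.041 -0.128 0 0 0;0 -0.041 -0.128 0 0 0;0.1 0 0 0 0 0;0.1 0 0 0 0 0;0 0 0 0 0 0;0 0 0 0 0 0"

```text
time_s: 3.38
eef_pos: [0.5076, -0.3275, 0.1627]
eef_rot: [-0.993, 1.333, 0.99]
wrist_force: [0.5, -0.4, 0.4]
opening: 0.998
```

```bash
python3 - <<'E'
from h import *
plan((.507,-.329,.16),(.507,-.329,.05))
for n in("side","top"): cv2.imwrite(f"pics/{n}1.png",cam(n)["color"][:,:,::-1])
print(proj("side",(.507,-.329,.16)))
E
```

```text
t 3.38 p [ 0.5076 -0.3275  0.1627] F [ 0.5 -0.4  0.4] open 0.998 j [-0.76  0.6   1.56  0.    0.98 -2.04]
rot err tool frame (share) [ 0.0011 -0.0003  0.0007]
(0.507, -0.329, 0.16) tot [ 0.0069  0.0004 -0.0041] 1 rows of [ 0.0069  0.0004 -0.0041]
(0.507, -0.329, 0.05) tot [2.75e-01 4.00e-04 2.00e-04] 2 rows of [1.375e-01 2.000e-04 1.000e-04]
[336.1 115.2]
```

View pics/side1.png

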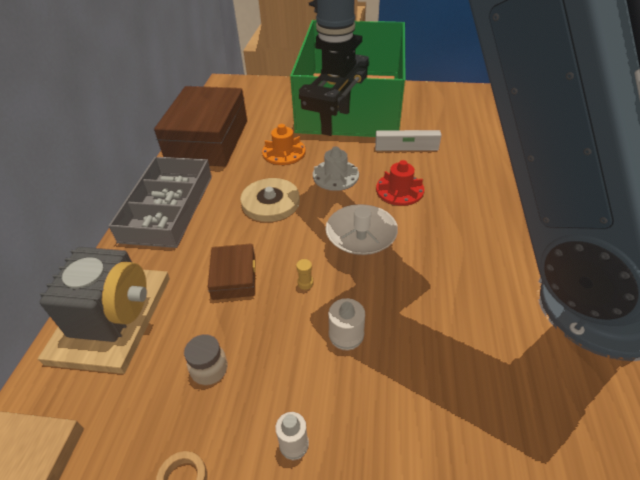

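The gripper is above the grey foot, with its fingertips near (327,125), and the path down is clear. I'll descend and grip the neck.

jog_arm --rows "0.1 0 -0.004 0 0 0;0.1 0 0 0 0 0;0.06 0 0 0 0 0;0.021 0 0 0 0 0;0 0 0 0 0 0;0 0 0 0 0 0"

```text
time_s: 4.22
eef_pos: [0.5071, -0.3305, 0.0507]
eef_rot: [-0.993, 1.333, 0.988]
wrist_force: [-0.9, -0.5, -0.7]
opening: 1.001
```

jog_arm --rows "0 0 0 0 0 0;0 0 0 0 0 0;0 0 0 0 0 0;0 0 0 0 0 0;0 0 0 0 0 0;0 0 0 0 0 0;0 0 0 0 0 0;0 0 0 0 0 0" --grip 1

```text
time_s: 5.22
eef_pos: [0.5062, -0.3294, 0.0492]
eef_rot: [-0.99, 1.334, 0.99]
wrist_force: [0.9, 3.0, 1.7]
opening: 0.613
```

jog_arm --rows "-0.05 0 0 0 0 0;-0.1 0 0 0 0 0;-0.1 0 0 0 0 0;-0.03 0 0 0 0 0;0 0 0 0 0 0;0 0 0 0 0 0"

```text
time_s: 5.98
eef_pos: [0.505, -0.3288, 0.159]
eef_rot: [-0.987, 1.335, 0.994]
wrist_force: [0.0, -0.9, -5.0]
opening: 0.61
```

```bash
python3 - <<'E'
from h import *
plan((.6418,-.2192,.16),(.6418,-.2192,.0705))
E
```

```text
t 5.97 p [ 0.505  -0.3288  0.159 ] F [ 0.  -0.9 -5. ] open 0.61 j [-0.76  0.6   1.56 -0.    0.98 -2.04]
rot err tool frame (share) [ 0.0002  0.0009 -0.002 ]
(0.6418, -0.2192, 0.16) tot [-0.0028 -0.2481  0.3613] 4 rows of [-0.0007 -0.062   0.0903]
(0.6418, -0.2192, 0.0705) tot [ 0.2237 -0.0009 -0.0004] 2 rows of [ 0.1119 -0.0004 -0.0002]
```

jog_arm --rows "0 -0.06 0.09 0 0 0;0 -0.06 0.09 0 0 0;0 -0.06 0.09 0 0 0;0 -0.06 0.09 0 0 0;0 0 0 0 0 0;0 0 0 0 0 0;0 0 0 0 0 0"

```text
time_s: 6.85
eef_pos: [0.6385, -0.2203, 0.16]
eef_rot: [-0.988, 1.336, 0.991]
wrist_force: [-0.1, -0.3, -4.0]
opening: 0.611
```

```bash
python3 - <<'E'
from h import *
plan((.6418,-.2192,.16),(.6418,-.2192,.0705))
for n in("side","top"): cv2.imwrite(f"pics/{n}2.png",cam(n)["color"][:,:,::-1])
plan()
E
```

```text
t 6.85 p [ 0.6385 -0.2203  0.16  ] F [-0.1 -0.3 -4. ] open 0.611 j [-0.5   0.69  1.37 -0.    1.09 -1.77]
rot err tool frame (share) [-0.0004  0.0001 -0.0012]
(0.6418, -0.2192, 0.16) tot [ 0.0001 -0.0072  0.0051] 1 rows of [ 0.0001 -0.0072  0.0051]
(0.6418, -0.2192, 0.0705) tot [ 0.2237 -0.0006 -0.    ] 2 rows of [ 0.1119 -0.0003 -0.    ]
t 6.95 p [ 0.6389 -0.2206  0.1608] F [ 0.4  1.  -4.9] open 0.615 j [-0.5   0.69  1.37 -0.    1.09 -1.77]
rot err tool frame (share) [-0.0006  0.     -0.0005]
```

View pics/side2.png

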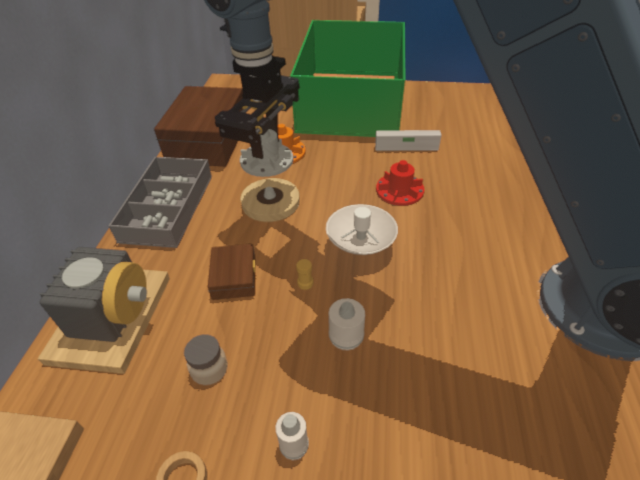

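The side view shows the foot level above the plinth, with its flange near (267,160). I'll lower it.

jog_arm --rows "0.05 -0.007 0.005 0 0 0;0.06 0 0 0 0 0;0.05 0 0 0 0 0;0.03 0 0 0 0 0;0.02 0 0 0 0 0;0.01 0 0 0 0 0;0 0 0 0 0 0;0 0 0 0 0 0"

```text
time_s: 7.95
eef_pos: [0.6435, -0.2188, 0.0739]
eef_rot: [-0.991, 1.333, 0.989]
wrist_force: [0.3, -0.6, -4.4]
opening: 0.612
```

```bash
python3 - <<'E'
from h import *
plan((.6418,-.2192,.07))
E
```

```text
t 7.95 p [ 0.6435 -0.2188  0.0739] F [ 0.3 -0.6 -4.4] open 0.612 j [-0.49  0.8   1.4  -0.    0.94 -1.77]
rot err tool frame (share) [ 0.0002 -0.0002  0.0007]
(0.6418, -0.2192, 0.07) tot [ 0.0098  0.0038 -0.0021] 1 rows of [ 0.0098  0.0038 -0.0021]
```

jog_arm --rows "0.005 0 0 0 0 0;0.005 0 0 0 0 0;0 0 0 0 0 0;0 0 0 0 0 0"

```text
time_s: 8.45
eef_pos: [0.6431, -0.2187, 0.0692]
eef_rot: [-0.99, 1.334, 0.99]
wrist_force: [-0.4, -0.1, -4.2]
opening: 0.615
```

Still no contact, so I'll keep lowering.

jog_arm --rows "0.003 0 0 0 0 0;0 0 0 0 0 0;0 0 0 0 0 0"

```text
time_s: 8.82
eef_pos: [0.6432, -0.2187, 0.0692]
eef_rot: [-0.991, 1.334, 0.99]
wrist_force: [-3.4, 1.7, 5.9]
opening: 0.612
```

```bash
python3 - <<'E'
from h import *
plan()
c=cam("side")["color"][:,:,::-1]; cv2.imwrite("pics/side3.png",cv2.resize(c[110:230,200:340],None,fx=5,fy=5,interpolation=cv2.INTER_CUBIC)); plan()
E
```

```text
t 8.82 p [ 0.6432 -0.2187  0.0692] F [-3.4  1.7  5.9] open 0.612 j [-0.49  0.81  1.41 -0.    0.93 -1.77]
rot err tool frame (share) [ 0.0002 -0.0001  0.0003]
t 8.88 p [ 0.6432 -0.2187  0.0692] F [-2.4  0.1  6.3] open 0.61 j [-0.49  0.81  1.41  0.    0.93 -1.77]
rot err tool frame (share) [ 0.0002 -0.0001  0.0003]
```

View pics/side3.png

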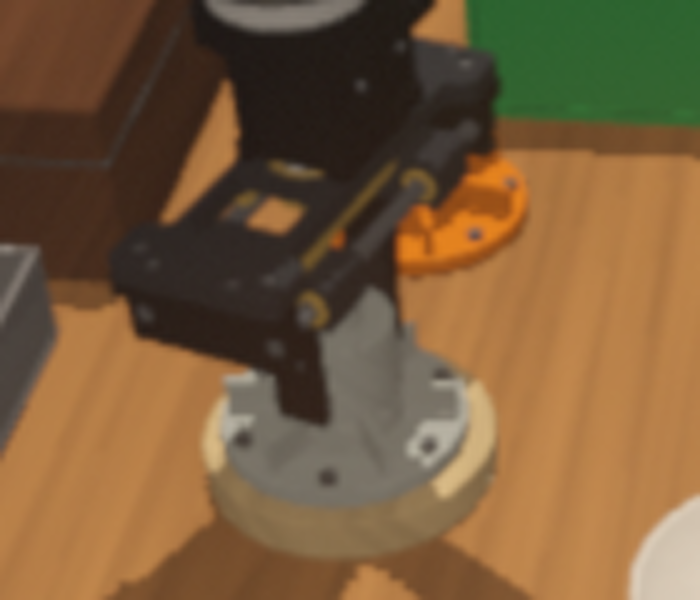

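The foot sits flat on the plinth, with contact felt at the expected height. I'll release it and back off straight up.

jog_arm --rows "0 0 0 0 0 0;0 0 0 0 0 0;0 0 0 0 0 0;0 0 0 0 0 0;0 0 0 0 0 0;0 0 0 0 0 0" --grip 0

```text
time_s: 9.62
eef_pos: [0.643, -0.2186, 0.0679]
eef_rot: [-0.99, 1.334, 0.99]
wrist_force: [0.0, -0.3, -0.6]
opening: 0.997
```

jog_arm --rows "-0.03 0 0 0 0 0;-0.1 0 0 0 0 0;-0.1 0 0 0 0 0;-0.1 0 0 0 0 0;-0.1 0 0 0 0 0;0 0 0 0 0 0"

```text
time_s: 10.38
eef_pos: [0.6453, -0.2197, 0.2456]
eef_rot: [-0.997, 1.329, 0.982]
wrist_force: [0.6, -0.2, 0.3]
opening: 1.001
```

```bash
python3 - <<'E'
from h import *
plan((.4438,.11,.24),(.4438,.11,.045))
E
```

```text
t 10.38 p [ 0.6453 -0.2197  0.2456] F [ 0.6 -0.2  0.3] open 1.001 j [-0.49  0.6   1.28 -0.    1.25 -1.77]
rot err tool frame (share) [ 0.0003 -0.001   0.0051]
(0.4438, 0.11, 0.24) tot [0.0053 0.7209 0.6432] 8 rows of [0.0007 0.0901 0.0804]
(0.4438, 0.11, 0.045) tot [0.4875 0.0049 0.001 ] 4 rows of [0.1219 0.0012 0.0003]
```

jog_arm --rows "0 0.09 0.08 0 0 0;0 0.09 0.08 0 0 0;0 0.09 0.08 0 0 0;0 0.09 0.08 0 0 0;0 0.09 0.08 0 0 0;0 0.09 0.08 0 0 0;0 0.09 0.08 0 0 0;0 0.09 0.08 0 0 0;0.1 0 0 0 0 0;0.1 0 0 0 0 0;0 0 0 0 0 0;0 0 0 0 0 0"

```text
time_s: 11.88
eef_pos: [0.442, 0.1097, 0.1606]
eef_rot: [-0.99, 1.334, 0.99]
wrist_force: [0.9, -0.2, 0.5]
opening: 0.999
```

```bash
python3 - <<'E'
from h import *
plan((.4438,.11,.045))
for n in("side","top"): cv2.imwrite(f"pics/{n}4.png",cam(n)["color"][:,:,::-1])
E
```

```text
t 11.88 p [0.442  0.1097 0.1606] F [ 0.9 -0.2  0.5] open 0.999 j [-0.    0.44  1.93  0.    0.77 -1.28]
rot err tool frame (share) [0.0001 0.0001 0.0003]
(0.4438, 0.11, 0.045) tot [ 0.289  -0.004   0.0019] 3 rows of [ 0.0963 -0.0013  0.0006]
```

View pics/side4.png

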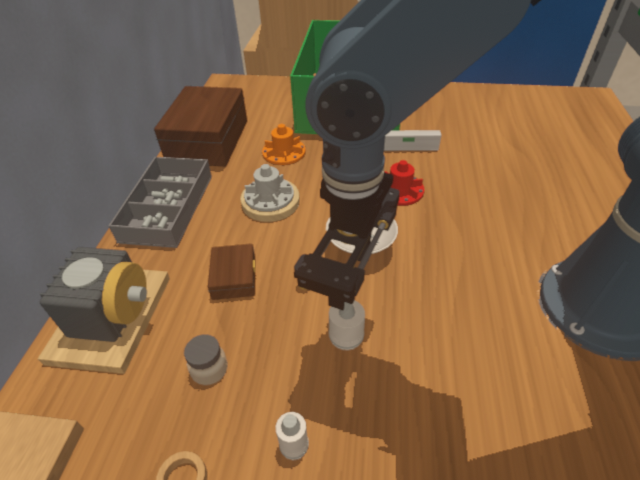

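The foot stands upright on the plinth, with its stub at (267,172). The gripper is over the wide tube. I'll descend and grip it.

jog_arm --rows "0.1 -0.003 0.002 0 0 0;0.1 0 0 0 0 0;0.06 0 0 0 0 0;0.028 0 0 0 0 0;0 0 0 0 0 0;0 0 0 0 0 0"

```text
time_s: 12.72
eef_pos: [0.4438, 0.1102, 0.0458]
eef_rot: [-0.991, 1.332, 0.989]
wrist_force: [1.2, 0.3, 0.7]
opening: 0.998
```

jog_arm --rows "0 0 0 0 0 0;0 0 0 0 0 0;0 0 0 0 0 0;0 0 0 0 0 0;0 0 0 0 0 0;0 0 0 0 0 0;0 0 0 0 0 0" --grip 1

```text
time_s: 13.6
eef_pos: [0.443, 0.1103, 0.0449]
eef_rot: [-0.99, 1.334, 0.99]
wrist_force: [-0.4, 1.9, 4.1]
opening: 0.658
```

jog_arm --rows "-0.05 0 0 0 0 0;-0.1 0 0 0 0 0;-0.1 0 0 0 0 0;-0.1 0 0 0 0 0;-0.1 0 0 0 0 0;0 0 0 0 0 0;0 0 0 0 0 0"

```text
time_s: 14.48
eef_pos: [0.4416, 0.1102, 0.2235]
eef_rot: [-0.989, 1.337, 0.992]
wrist_force: [-0.1, -0.4, -3.2]
opening: 0.662
```

```bash
python3 - <<'E'
from h import *
plan((.6418,-.2192,.225))
for n in("side","top"): cv2.imwrite(f"pics/{n}5.png",cam(n)["color"][:,:,::-1])
t=cam("top")["color"][:,:,::-1];s=cam("side")["color"][:,:,::-1]
a=cv2.resize(t[120:200,360:440],(400,400),interpolation=0);b=cv2.resize(s[140:220,230:310],(400,400),interpolation=0)
cv2.imwrite("pics/c5.png",np.hstack([a,b]))
E
```

```text
t 14.47 p [0.4416 0.1102 0.2235] F [-0.1 -0.4 -3.2] open 0.662 j [-0.    0.33  1.86 -0.    0.95 -1.28]
rot err tool frame (share) [ 0.0002 -0.0005 -0.0014]
(0.6418, -0.2192, 0.225) tot [-0.0051 -0.7176 -0.6431] 8 rows of [-0.0006 -0.0897 -0.0804]
```

View pics/c5.png

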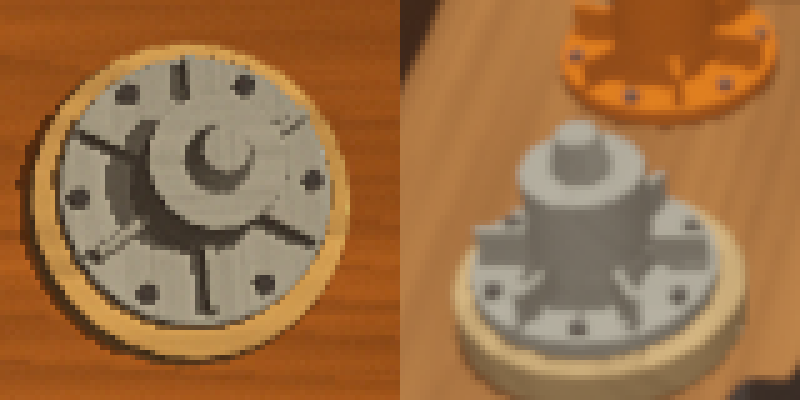

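View pics/side5.png

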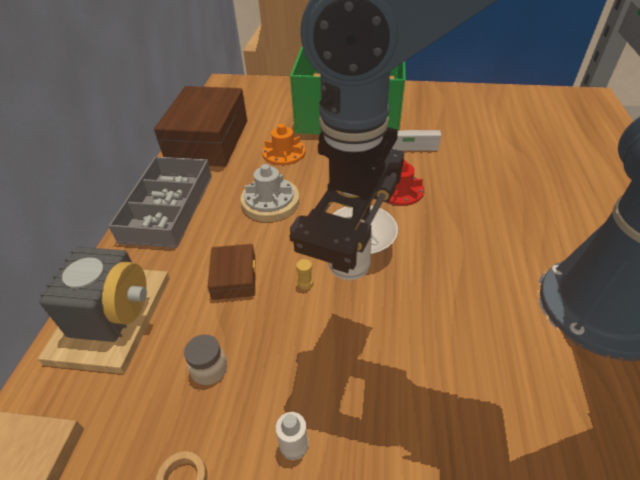

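The foot is seated flat. The tip of its stub is at about (406,151) in the top view and (266,166) in the side view.

```bash
python3 - <<'E'
from h import *
print(onz("top",(406,151),.098),onz("top",(399,158.2),.03),onz("side",(265.8,165.5),.098),tri((406,151),(265.8,165.5)))
E
```

```text
[ 0.6412 -0.2209  0.098 ] [ 0.6435 -0.2194  0.03  ] [ 0.6437 -0.2208  0.098 ] [ 0.6424 -0.2208  0.0979]
```

jog_arm --rows "0 -0.09 -0.08 0 0 0;0 -0.09 -0.08 0 0 0;0 -0.09 -0.08 0 0 0;0 -0.09 -0.08 0 0 0;0 -0.09 -0.08 0 0 0;0 -0.09 -0.08 0 0 0;0 -0.09 -0.08 0 0 0;0 -0.09 -0.08 0 0 0;0 0 0 0 0 0;0 0 0 0 0 0;0 0 0 0 0 0"

```text
time_s: 16.05
eef_pos: [0.6435, -0.2167, 0.2239]
eef_rot: [-0.989, 1.335, 0.993]
wrist_force: [-0.1, -0.1, -3.1]
opening: 0.662
```

```bash
python3 - <<'E'
from h import *
plan((.643,-.2195,.16),(.643,-.2195,.126))
E
```

```text
t 16.05 p [ 0.6435 -0.2167  0.2239] F [-0.1 -0.1 -3.1] open 0.662 j [-0.49  0.62  1.3   0.    1.22 -1.77]
rot err tool frame (share) [ 0.0007  0.0004 -0.0013]
(0.643, -0.2195, 0.16) tot [ 0.1597 -0.0013 -0.0071] 2 rows of [ 0.0799 -0.0006 -0.0036]
(0.643, -0.2195, 0.126) tot [ 0.085  -0.0002 -0.0001] 1 rows of [ 0.085  -0.0002 -0.0001]
```

jog_arm --rows "0.06 -0.001 -0.007 0 0 0;0.07 0 0 0 0 0;0.05 0 0 0 0 0;0.03 0 0 0 0 0;0.02 0 0 0 0 0;0.01 0 0 0 0 0;0 0 0 0 0 0;0 0 0 0 0 0"

```text
time_s: 17.05
eef_pos: [0.6444, -0.2212, 0.1295]
eef_rot: [-0.991, 1.333, 0.989]
wrist_force: [0.2, 0.8, -3.4]
opening: 0.659
```

jog_arm --rows "0.005 0 0 0 0 0;0.005 0 0 0 0 0;0 0 0 0 0 0;0 0 0 0 0 0"

```text
time_s: 17.55
eef_pos: [0.6441, -0.2211, 0.125]
eef_rot: [-0.99, 1.334, 0.99]
wrist_force: [0.2, -0.4, -0.8]
opening: 0.658
```

jog_arm --rows "0.003 0 0 0 0 0;0 0 0 0 0 0;0 0 0 0 0 0"

```text
time_s: 17.92
eef_pos: [0.6441, -0.2211, 0.125]
eef_rot: [-0.991, 1.334, 0.989]
wrist_force: [-2.2, 1.7, 5.6]
opening: 0.659
```

jog_arm --rows "0 0 0 0 0 0;0 0 0 0 0 0;0 0 0 0 0 0;0 0 0 0 0 0;0 0 0 0 0 0;0 0 0 0 0 0" --grip 0

```text
time_s: 18.68
eef_pos: [0.6439, -0.221, 0.1235]
eef_rot: [-0.99, 1.334, 0.99]
wrist_force: [-0.3, 0.2, 0.1]
opening: 0.996
```

jog_arm --rows "-0.03 0 0 0 0 0;-0.1 0 0 0 0 0;-0.1 0 0 0 0 0;-0.1 0 0 0 0 0;-0.03 0 0 0 0 0;0 0 0 0 0 0;0 0 0 0 0 0"

```text
time_s: 19.55
eef_pos: [0.6429, -0.2204, 0.2654]
eef_rot: [-0.987, 1.336, 0.993]
wrist_force: [-1.1, 0.2, -1.2]
opening: 1.005
```

```bash
python3 - <<'E'
from h import *
plan((.501,.2985,.25),(.501,.2985,.045))
E
```

```text
t 19.55 p [ 0.6429 -0.2204  0.2654] F [-1.1  0.2 -1.2] open 1.005 j [-0.49  0.58  1.25  0.    1.31 -1.77]
rot err tool frame (share) [ 0.0002  0.0004 -0.0019]
(0.501, 0.2985, 0.25) tot [0.0423 0.7152 1.1389] 10 rows of [0.0042 0.0715 0.1139]
(0.501, 0.2985, 0.045) tot [ 5.125e-01 -2.000e-03 -4.000e-04] 4 rows of [ 1.281e-01 -5.000e-04 -1.000e-04]
```

jog_arm --rows "0 0.0715 0.114 0 0 0;0 0.0715 0.114 0 0 0;0 0.0715 0.114 0 0 0;0 0.0715 0.114 0 0 0;0 0.0715 0.114 0 0 0;0 0.0715 0.114 0 0 0;0 0.0715 0.114 0 0 0;0 0.0715 0.114 0 0 0;0 0.0715 0.114 0 0 0;0 0.0715 0.114 0 0 0;0.1 0 0 0 0 0;0.1 0 0 0 0 0;0.06 0 0 0 0 0;0 0 0 0 0 0;0 0 0 0 0 0"

```text
time_s: 21.42
eef_pos: [0.5025, 0.2983, 0.1635]
eef_rot: [-0.99, 1.334, 0.99]
wrist_force: [-0.1, -0.2, 0.5]
opening: 0.997
```

```bash
python3 - <<'E'
from h import *
plan((.501,.2985,.045))
for n in("side","top"): cv2.imwrite(f"pics/{n}6.png",cam(n)["color"][:,:,::-1])
t=cam("top")["color"][:,:,::-1];s=cam("side")["color"][:,:,::-1]
a=cv2.resize(t[110:190,370:450],(400,400),interpolation=0);b=cv2.resize(s[110:190,230:310],(400,400),interpolation=0)
cv2.imwrite("pics/c6.png",np.hstack([a,b]))
E
```

```text
t 21.43 p [0.5025 0.2983 0.1635] F [-0.1 -0.2  0.5] open 0.997 j [ 0.34  0.57  1.61  0.    0.96 -0.93]
rot err tool frame (share) [ 0.0002 -0.0001 -0.0001]
(0.501, 0.2985, 0.045) tot [ 0.2962  0.0036 -0.0006] 3 rows of [ 0.0987  0.0012 -0.0002]
```

View pics/c6.png

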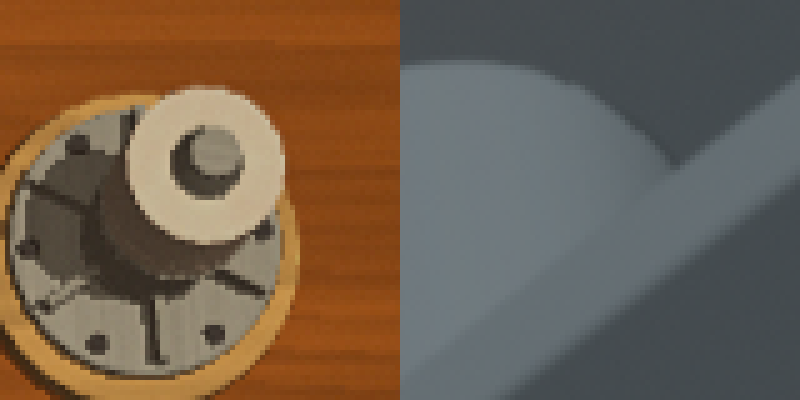

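View pics/side6.png

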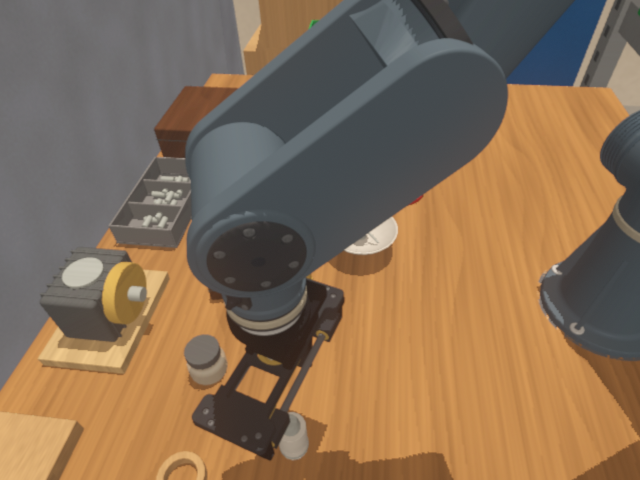

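In the top view the wide tube is level on the foot, with its shoulder centred at (411,143). The arm blocks the side view of it for now. I'll grip the narrow tube.

jog_arm --rows "0.1 0.003 0 0 0 0;0.1 0 0 0 0 0;0.06 0 0 0 0 0;0.036 0 0 0 0 0;0 0 0 0 0 0;0 0 0 0 0 0"

```text
time_s: 22.28
eef_pos: [0.5021, 0.299, 0.0464]
eef_rot: [-0.99, 1.332, 0.989]
wrist_force: [-0.8, 0.3, 0.3]
opening: 0.998
```

jog_arm --rows "0 0 0 0 0 0;0 0 0 0 0 0;0 0 0 0 0 0;0 0 0 0 0 0;0 0 0 0 0 0;0 0 0 0 0 0;0 0 0 0 0 0;0 0 0 0 0 0" --grip 1

```text
time_s: 23.28
eef_pos: [0.5012, 0.2988, 0.0451]
eef_rot: [-0.99, 1.334, 0.99]
wrist_force: [0.2, 1.1, 0.3]
opening: 0.453
```

jog_arm --rows "-0.05 0 0 0 0 0;-0.1 0 0 0 0 0;-0.1 0 0 0 0 0;-0.1 0 0 0 0 0;-0.1 0 0 0 0 0;-0.1 0 0 0 0 0;0 0 0 0 0 0;0 0 0 0 0 0"

```text
time_s: 24.28
eef_pos: [0.4999, 0.2981, 0.2636]
eef_rot: [-0.99, 1.337, 0.991]
wrist_force: [-0.1, 0.4, -2.7]
opening: 0.452
```

```bash
python3 - <<'E'
from h import *
print(onz("top",(411.2,142.8),.145),onz("top",(413.2,140.4),.163))
plan((.643,-.22,.265))
E
```

```text
[ 0.6444 -0.2218  0.145 ] [ 0.644  -0.2219  0.163 ]
t 24.32 p [0.4996 0.298  0.263 ] F [-0.2  0.  -2.6] open 0.45 j [ 0.35  0.45  1.52 -0.    1.18 -0.93]
rot err tool frame (share) [ 0.0002 -0.0014 -0.0018]
(0.643, -0.22, 0.265) tot [-0.0044 -0.7181 -1.1358] 10 rows of [-0.0004 -0.0718 -0.1136]
```

jog_arm --rows "0 -0.072 -0.114 0 0 0;0 -0.072 -0.114 0 0 0;0 -0.072 -0.114 0 0 0;0 -0.072 -0.114 0 0 0;0 -0.072 -0.114 0 0 0;0 -0.072 -0.114 0 0 0;0 -0.072 -0.114 0 0 0;0 -0.072 -0.114 0 0 0;0 -0.072 -0.114 0 0 0;0 -0.072 -0.114 0 0 0;0 0 0 0 0 0;0 0 0 0 0 0;0 0 0 0 0 0"

```text
time_s: 25.95
eef_pos: [0.644, -0.2194, 0.264]
eef_rot: [-0.989, 1.334, 0.994]
wrist_force: [0.2, 0.4, -2.2]
opening: 0.455
```

```bash
python3 - <<'E'
from h import *
plan((.644,-.221,.191))
for n in("side",): cv2.imwrite(f"pics/{n}7.png",cam(n)["color"][:,:,::-1])
plan()
E
```

```text
t 25.95 p [ 0.644  -0.2194  0.264 ] F [ 0.2  0.4 -2.2] open 0.455 j [-0.49  0.58  1.25  0.    1.31 -1.77]
rot err tool frame (share) [ 0.0009  0.0005 -0.0014]
(0.644, -0.221, 0.191) tot [ 0.1826 -0.0016 -0.0039] 2 rows of [ 0.0913 -0.0008 -0.002 ]
t 26.0 p [ 0.6443 -0.2194  0.2645] F [-0.3  0.  -1.8] open 0.454 j [-0.49  0.58  1.25  0.    1.31 -1.77]
rot err tool frame (share) [ 0.0011  0.0003 -0.0009]
```

View pics/side7.png

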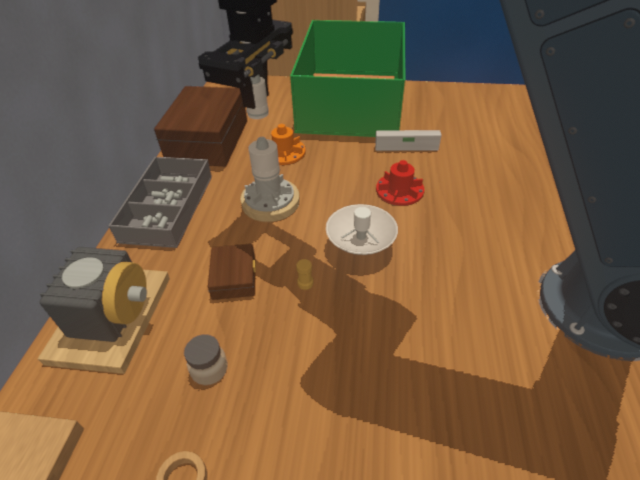

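The wide tube is upright with its stub at (262,143). The narrow tube hangs straight above it at (258,98). Lowering now.

jog_arm --rows "0.05 -0.001 -0.003 0 0 0;0.05 0 0 0 0 0;0.04 0 0 0 0 0;0.02 0 0 0 0 0;0.01 0 0 0 0 0;0.005 0 0 0 0 0;0 0 0 0 0 0;0 0 0 0 0 0"

```text
time_s: 27.0
eef_pos: [0.645, -0.2227, 0.1957]
eef_rot: [-0.991, 1.334, 0.989]
wrist_force: [1.1, -0.3, -1.4]
opening: 0.452
```

jog_arm --rows "0.005 -0.001 0.002 0 0 0;0.005 0 0 0 0 0;0.003 0 0 0 0 0;0 0 0 0 0 0;0 0 0 0 0 0"

```text
time_s: 27.62
eef_pos: [0.6454, -0.2218, 0.1902]
eef_rot: [-0.99, 1.334, 0.99]
wrist_force: [-0.7, 0.6, 0.2]
opening: 0.45
```

jog_arm --rows "0.003 0 0 0 0 0;0 0 0 0 0 0;0 0 0 0 0 0"

```text
time_s: 28.0
eef_pos: [0.6455, -0.2218, 0.1901]
eef_rot: [-0.991, 1.334, 0.989]
wrist_force: [-2.5, 1.3, 5.9]
opening: 0.454
```

jog_arm --rows "0 0 0 0 0 0;0 0 0 0 0 0;0 0 0 0 0 0;0 0 0 0 0 0;0 0 0 0 0 0;0 0 0 0 0 0;0 0 0 0 0 0" --grip 0

```text
time_s: 28.88
eef_pos: [0.6454, -0.2218, 0.1888]
eef_rot: [-0.99, 1.334, 0.99]
wrist_force: [-0.1, 0.2, 0.3]
opening: 0.992
```

jog_arm --rows "-0.03 0 0 0 0 0;-0.1 0 0 0 0 0;-0.1 0 0 0 0 0;-0.07 0 0 0 0 0;0 0 0 0 0 0;0 0 0 0 0 0"

```text
time_s: 29.62
eef_pos: [0.6447, -0.2215, 0.3078]
eef_rot: [-0.989, 1.335, 0.992]
wrist_force: [-0.2, -0.3, -0.4]
opening: 0.994
```

```bash
python3 - <<'E'
from h import *
plan((.4328,-.1025,.25),(.4328,-.1025,.079))
E
```

```text
t 29.62 p [ 0.6447 -0.2215  0.3078] F [-0.2 -0.3 -0.4] open 0.994 j [-0.49  0.55  1.2  -0.    1.4  -1.77]
rot err tool frame (share) [ 0.0002  0.0002 -0.0009]
(0.4328, -0.1025, 0.25) tot [0.1456 0.593  0.1312] 5 rows of [0.0291 0.1186 0.0262]
(0.4328, -0.1025, 0.079) tot [ 4.275e-01 -7.000e-04 -1.000e-04] 4 rows of [ 0.1069 -0.0002 -0.    ]
```

jog_arm --rows "0 0.1186 0.026 0 0 0;0 0.1186 0.026 0 0 0;0 0.1186 0.026 0 0 0;0 0.1186 0.026 0 0 0;0 0.1186 0.026 0 0 0;0.1 0 0 0 0 0;0.1 0 0 0 0 0;0.1 0 0 0 0 0;0 0 0 0 0 0;0 0 0 0 0 0"

```text
time_s: 30.88
eef_pos: [0.4336, -0.1034, 0.189]
eef_rot: [-0.99, 1.334, 0.99]
wrist_force: [0.2, 0.7, 0.2]
opening: 1.004
```

```bash
python3 - <<'E'
from h import *
plan((.4328,-.1025,.079))
s=cam("side")["color"][:,:,::-1]
cv2.imwrite("pics/side8.png",s)
t=cam("top")["color"][:,:,::-1]
a=cv2.resize(t[90:210,350:470],(400,400),interpolation=0);b=cv2.resize(s[95:215,210:330],(400,400),interpolation=0)
cv2.imwrite("pics/c8.png",np.hstack([a,b]))
E
```

```text
t 30.88 p [ 0.4336 -0.1034  0.189 ] F [0.2 0.7 0.2] open 1.004 j [-0.49  0.38  1.92 -0.    0.84 -1.76]
rot err tool frame (share) [ 0.0002  0.     -0.0002]
(0.4328, -0.1025, 0.079) tot [0.2749 0.0024 0.0017] 2 rows of [0.1375 0.0012 0.0008]
```

View pics/c8.png

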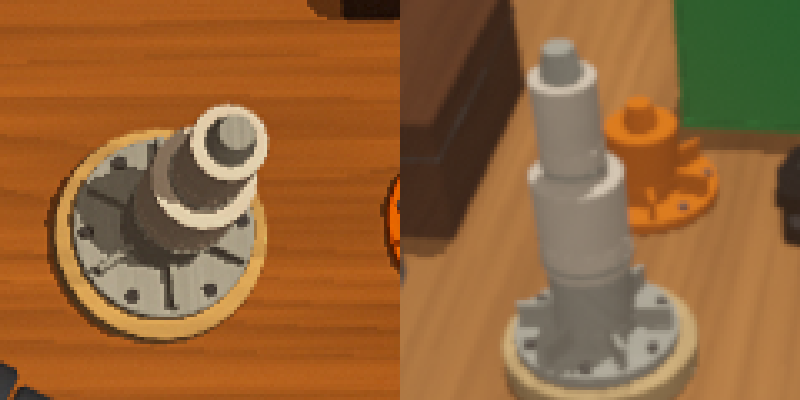

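View pics/side8.png

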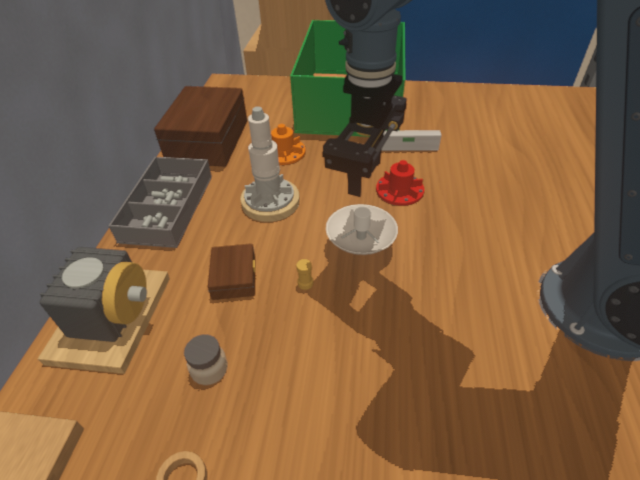

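All three parts stand upright and seated. The mast's stub tip is at about (421,129) in the top view and (258,109) in the side view. Next I'll grip the dish's feed.

jog_arm --rows "0.08 0.002 0.002 0 0 0;0.08 0 0 0 0 0;0.06 0 0 0 0 0;0.035 0 0 0 0 0;0.017 0 0 0 0 0;0 0 0 0 0 0;0 0 0 0 0 0"

```text
time_s: 31.85
eef_pos: [0.4335, -0.1026, 0.0807]
eef_rot: [-0.991, 1.333, 0.989]
wrist_force: [-0.5, 0.5, 0.0]
opening: 1.006
```

jog_arm --rows "0 0 0 0 0 0;0 0 0 0 0 0;0 0 0 0 0 0;0 0 0 0 0 0;0 0 0 0 0 0;0 0 0 0 0 0;0 0 0 0 0 0;0 0 0 0 0 0;0 0 0 0 0 0" --grip 1

```text
time_s: 32.98
eef_pos: [0.4329, -0.1023, 0.0799]
eef_rot: [-0.99, 1.334, 0.99]
wrist_force: [-0.1, -0.3, 0.3]
opening: 0.356
```

```bash
python3 - <<'E'
from h import *
plan()
print(onz("top",(421.1,129.3),.228),onz("side",(257.7,108.8),.228),tri((421.1,129.3),(257.7,108.8)))
s=cam("side")["color"][:,:,::-1]
cv2.imwrite("pics/c9.png",cv2.resize(s[130:280,290:440],(600,600),interpolation=1))
E
```

```text
t 32.98 p [ 0.4329 -0.1023  0.0799] F [-0.1 -0.3  0.3] open 0.356 j [-0.48  0.59  2.01  0.    0.54 -1.76]
rot err tool frame (share) [ 0.0002  0.     -0.    ]
[ 0.6452 -0.2222  0.228 ] [ 0.6439 -0.2197  0.228 ] [ 0.6452 -0.2226  0.2264]
```

View pics/c9.png

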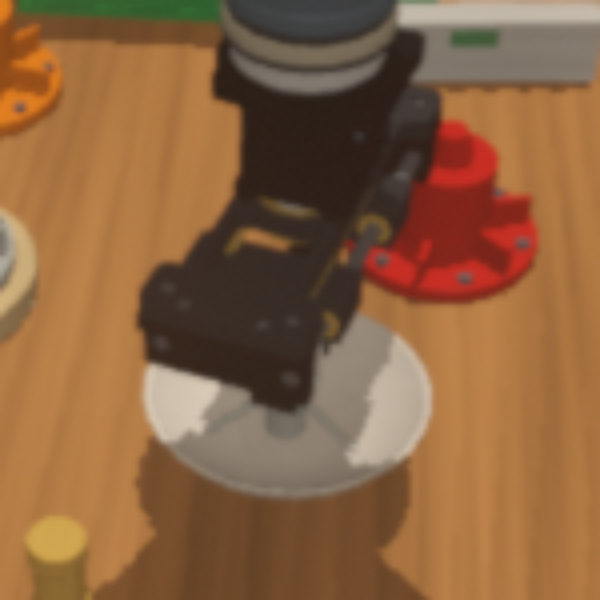

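The gripper is holding the feed: the opening is 31 mm and the dish is level. I'll lift it straight up.

jog_arm --rows "-0.04 0 0 0 0 0;-0.08 0 0 0 0 0;-0.1 0 0 0 0 0;-0.1 0 0 0 0 0;-0.1 0 0 0 0 0;-0.1 0 0 0 0 0;-0.08 0 0 0 0 0;-0.05 0 0 0 0 0;0 0 0 0 0 0;0 0 0 0 0 0"

```text
time_s: 34.33
eef_pos: [0.4319, -0.1019, 0.3387]
eef_rot: [-0.988, 1.335, 0.992]
wrist_force: [0.4, 0.1, -2.8]
opening: 0.362
```

```bash
python3 - <<'E'
from h import *
plan((.645,-.2215,.34))
E
```

```text
t 34.33 p [ 0.4319 -0.1019  0.3387] F [ 0.4  0.1 -2.8] open 0.362 j [-0.48  0.16  1.73 -0.    1.26 -1.76]
rot err tool frame (share) [ 0.0002  0.0002 -0.0013]
(0.645, -0.2215, 0.34) tot [-0.0049 -0.5964 -0.1318] 5 rows of [-0.001  -0.1193 -0.0264]
```

jog_arm --rows "-0.002 -0.05 -0.011 0 0 0;-0.003 -0.1 -0.022 0 0 0;0 -0.1 -0.022 0 0 0;0 -0.1 -0.022 0 0 0;0 -0.1 -0.022 0 0 0;0 -0.1 -0.022 0 0 0;0 -0.046 -0.01 0 0 0;0 0 0 0 0 0;0 0 0 0 0 0;0 0 0 0 0 0"

```text
time_s: 35.58
eef_pos: [0.645, -0.2209, 0.3418]
eef_rot: [-0.989, 1.334, 0.991]
wrist_force: [0.3, -0.2, -0.8]
opening: 0.363
```

```bash
python3 - <<'E'
from h import *
plan((.645,-.2215,.29))
s=cam("side")["color"][:,:,::-1]
cv2.imwrite("pics/c10.png",cv2.resize(s[0:220,180:350],None,fx=2.7,fy=2.7))
plan()
E
```

```text
t 35.58 p [ 0.645  -0.2209  0.3418] F [ 0.3 -0.2 -0.8] open 0.363 j [-0.49  0.53  1.15 -0.    1.47 -1.77]
rot err tool frame (share) [ 0.0003  0.0001 -0.0006]
(0.645, -0.2215, 0.29) tot [ 0.1294 -0.0007 -0.0015] 1 rows of [ 0.1294 -0.0007 -0.0015]
t 35.62 p [ 0.6451 -0.221   0.3421] F [ 0.1 -0.5 -1.4] open 0.358 j [-0.49  0.53  1.15 -0.    1.47 -1.77]
rot err tool frame (share) [ 0.0003  0.0001 -0.0003]
```

View pics/c10.png

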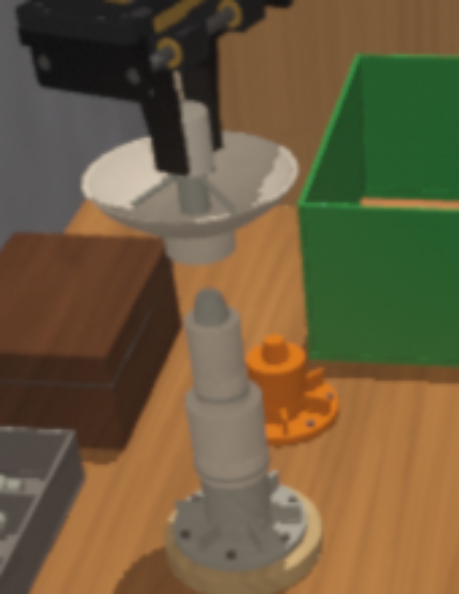

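```bash
python3 - <<'E'
from h import *
for P in((.645,-.221,.27),(.645,-.2215,.21),(.645,-.2215,.145)): print((proj("side",P)-[180,0])*2.7)
t=cam("top")["color"][:,:,::-1]
cv2.imwrite("pics/c10t.png",cv2.resize(t[60:210,350:500],(600,600),interpolation=0))
print(proj("top",(.645,-.2215,.145)),proj("top",(.645,-.221,.314)))
E
```

```text
[200.61 235.44]
[211.95 315.63]
[223.02 394.2 ]
[411.  142.5] [432.3 113.1]
```

View pics/c10t.png

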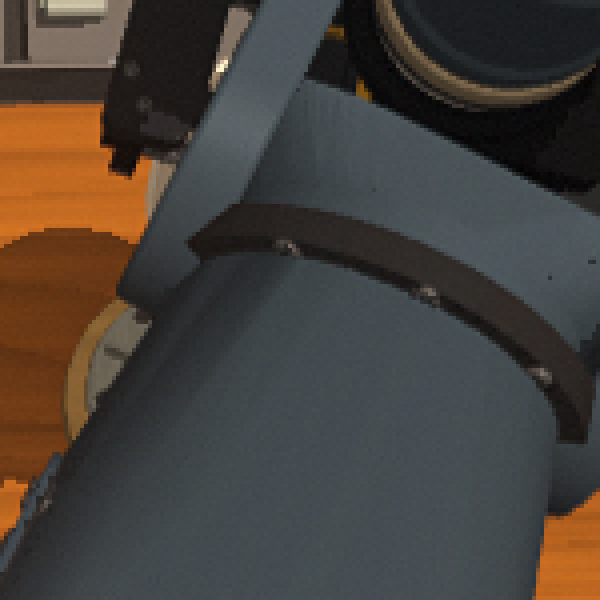

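The top view is hidden by the arm. In the side view the boss is centred at x≈200, about 2 mm to the left of the mast's axis and within tolerance. I'll shift the dish 1 mm and lower it.

jog_arm --rows "0.04 0.003 -0.001 0 0 0;0.04 0 0 0 0 0;0.02 0 0 0 0 0;0.01 0 0 0 0 0;0.01 0 0 0 0 0;0 0 0 0 0 0;0 0 0 0 0 0"

```text
time_s: 36.6
eef_pos: [0.6449, -0.2217, 0.2944]
eef_rot: [-0.991, 1.334, 0.989]
wrist_force: [0.8, -0.1, -1.4]
opening: 0.361
```

jog_arm --rows "0.005 0 0 0 0 0;0.005 0 0 0 0 0;0 0 0 0 0 0;0 0 0 0 0 0"

```text
time_s: 37.1
eef_pos: [0.6446, -0.2216, 0.29]
eef_rot: [-0.99, 1.334, 0.99]
wrist_force: [0.3, -0.8, -1.6]
opening: 0.36
```

jog_arm --rows "0.003 0 0 0 0 0;0 0 0 0 0 0;0 0 0 0 0 0"

```text
time_s: 37.48
eef_pos: [0.645, -0.2217, 0.2899]
eef_rot: [-0.991, 1.333, 0.989]
wrist_force: [-0.2, 0.6, 6.0]
opening: 0.36
```

Contact came at 0.290, the expected height. I'll check before releasing.

```bash
python3 - <<'E'
from h import *
plan()
s=cam("side")["color"][:,:,::-1]
cv2.imwrite("pics/c11.png",cv2.resize(s[0:220,180:350],None,fx=2.7,fy=2.7))
E
```

```text
t 37.48 p [ 0.645  -0.2217  0.2899] F [-0.2  0.6  6. ] open 0.36 j [-0.49  0.56  1.22  0.    1.35 -1.77]
rot err tool frame (share) [ 0.0002 -0.0002  0.0009]
```

View pics/c11.png

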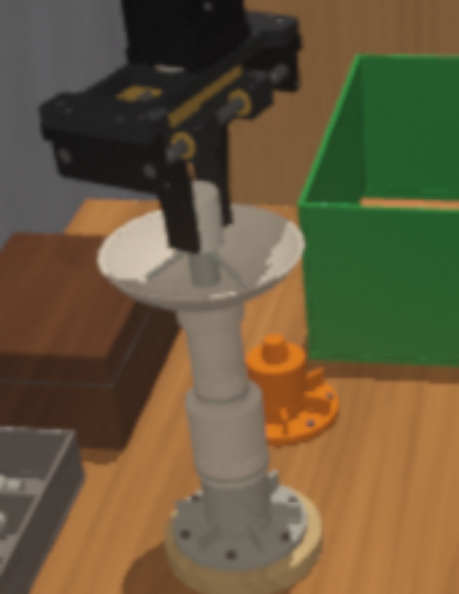

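The dish sits level on the mast. I'll release it and back off upward.

jog_arm --rows "0 0 0 0 0 0;0 0 0 0 0 0;0 0 0 0 0 0;0 0 0 0 0 0;0 0 0 0 0 0;0 0 0 0 0 0;0 0 0 0 0 0;0 0 0 0 0 0" --grip 0

```text
time_s: 38.52
eef_pos: [0.6446, -0.2216, 0.2888]
eef_rot: [-0.99, 1.334, 0.99]
wrist_force: [-0.8, 0.7, 0.1]
opening: 0.997
```

jog_arm --rows "-0.02 0 0 0 0 0;-0.06 0 0 0 0 0;-0.1 0 0 0 0 0;-0.1 0 0 0 0 0;0 0 0 0 0 0;0 0 0 0 0 0"

```text
time_s: 39.28
eef_pos: [0.6442, -0.2214, 0.4003]
eef_rot: [-0.99, 1.334, 0.991]
wrist_force: [-1.4, -0.4, -0.7]
opening: 0.999
```

jog_arm --rows "0 0.1 0.03 0 0 0;0 0.1 0.03 0 0 0;0 0.1 0.03 0 0 0;0 0.1 0.03 0 0 0;0 0.1 0.03 0 0 0;0 0 0 0 0 0;0 0 0 0 0 0;0 0 0 0 0 0"

```text
time_s: 40.28
eef_pos: [0.4713, -0.1069, 0.4002]
eef_rot: [-0.989, 1.334, 0.99]
wrist_force: [-0.2, 0.1, 0.6]
opening: 0.998
```

```bash
python3 - <<'E'
from h import *
plan()
for n in("side","top"): cv2.imwrite(f"pics/{n}12.png",cam(n)["color"][:,:,::-1])
E
```

```text
t 40.27 p [ 0.4713 -0.1069  0.4002] F [-0.2  0.1  0.6] open 0.998 j [-0.45  0.17  1.54 -0.    1.43 -1.73]
rot err tool frame (share) [ 0.      0.     -0.0003]
```

View pics/side12.png

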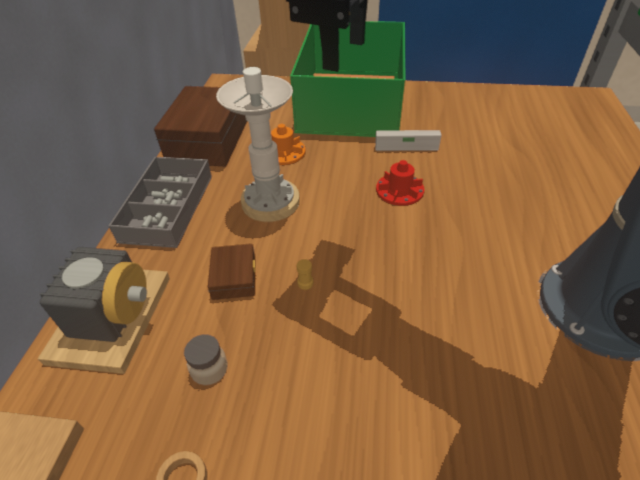

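View pics/top12.png

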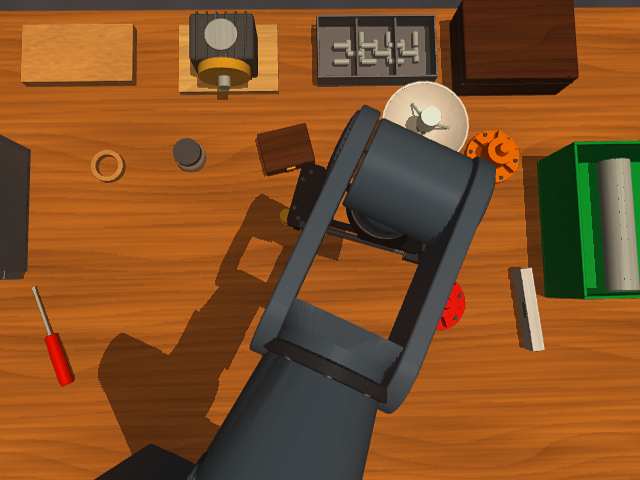

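The tower is complete and upright. The dish is face up, with its feed top near (253,71) in the side view and (431,116) in the top view. The eyepiece, case and jar are where they started. One last check of the dish's height, then I'll hand in.

```bash
python3 - <<'E'
from h import *
from cell import job
print(tri((430.8,116),(253,71.5)),proj("side",(.645,-.2215,.302)),proj("top",(.645,-.2215,.302)))
a=cv2.imread("pics/side0.png").astype(int);b=cv2.imread("pics/side12.png").astype(int)
for n,(x,y) in dict(case=(232,270),jar=(205,360)).items(): print(n,np.abs(a-b)[y-30:y+30,x-30:x+30].mean().round(2))
job.close_job()
E
```

```text
[ 0.6445 -0.2222  0.2989] [252.   69.9] [430.8 115.6]
case 3.72
jar 5.19
the job is handed in; nothing more can be done
```

The antenna is rebuilt on the plinth: foot, wide tube, narrow tube, then the dish face up. I released each part before fetching the next, and handed the job in at about 40 s of the 131 s allowed.

- **Seating:** each part met light contact, about 6 N, within a millimetre or two of its expected height. In the last pictures the tower stands upright with the dish level.
- **Position:** the feed top measured (0.6445, -0.2222, 0.299), against about 0.302 expected for a fully seated stack. The 3 mm shortfall in height is about what earlier two-view fixes gave. The parts drifted about 3 mm from my first plinth reading, which is within the bores' slack.
- **Bystanders:** by eye, the lens case, jar and eyepiece have not moved. A before-and-after comparison of the side pictures still showed small average differences around two of them: 3.7 levels out of 255 for the case and 5.2 for the jar. I put these down to noise and lighting but did not check further. I did not compare the eyepiece numerically. The arm's shadow fell near it, and the arm partly hid it in the final top view.

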